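# Stand a miniature house front in the spring clamp

### The job

Take the miniature house front off the drying easel and stand it upright in the spring clamp for gluing: right way up, its foot flat on the clamp's floor between the sprung jaw and the fixed fence and about in the middle of their length, then let go. The gap is narrower than the panel and both rims are square, so tip the panel to get its lower edge in and push the jaw back with it, without forcing anything. Leave the other things on the table where they are.

Things in the scene. Friction and masses are not known exactly. Their poses are not given: they have to be found in the camera images.
- panel: House front: off-white plaster board 110 wide, 100 high, 10 mm thick, 70 g, dark windows and door on one face. Origin: centre of its 110 x 10 mm underside; z runs up the board, y along the width, x through the thickness to the decorated face. It starts leaning on the easel, z tilted 30 degrees from vertical, top towards the easel's -x (towards the robot), decorated face away.
- easel: Fixed wooden easel; origin under its 110 x 110 x 6 mm base (x -50 to 60), +x roughly away from the robot. Two rails 8 mm wide at y = +-47 mm, open between, back the panel, rising 98 mm towards -x, 30 degrees from vertical. A ledge bears its lower edge; panel origin at x 30, z 22 mm. 8 mm posts at x -21, y +-47 mm.
- clamp: Fixed spring clamp; base x -77 to 33, y +-75, 8 mm thick; origin under it, below the inner face of the fixed fence (x 0 to 14). Sprung jaw on the robot's side: at rest x -22.5 to -6.5, so a gap of 6.5 mm, sliding only to -x. Spring bar x -63 to -51. All three are aluminium bars 130 mm long in y, tops 22 mm above the table, 14 above the clamp's floor (the base's top).
- clamp_seat (a point): Point on the clamp's floor where the panel's origin belongs: clamp x = -5, y = 0, z = 8 mm; axes as the clamp's.
- jaw (a joint): Travel of the sprung jaw from rest, in m, growing as it is pushed back to the clamp's -x: 0 to 0.020. About 2.1 N start it, 2.6 N at 3.5 mm, 5.1 N at 20 mm. With the panel clamped it reads about 0.0035.
- glue: Bystander: small white dropper bottle, 26 mm across, 62 mm high, standing between easel and clamp; origin under its centre.
- spare: Bystander: smaller house front 80 x 60 x 10 mm lying flat; origin under its centre.
- tin: Bystander: closed tin 84 mm across, 100 mm high; origin under its centre.
- brush: Bystander: paint brush 170 mm long lying flat.
- tape: Bystander: roll of tape lying flat, 70 mm across, 20 mm high.
- foam: Bystander: grey foam block 100 x 70 x 30 mm.
- cork: Bystander: cork 28 mm across, 30 mm high, near the robot.
Not all that is in view belongs to the job. Leave any pink or yellow look-alike of the panel alone.

How it is judged:
By the outcome, as a careful person would: the job done as asked, in the order asked, and still so for the second after the job is handed in, with the robot touching nothing.
It also fails if it takes over 48 s, if anything falls off the work surface, if the arm or the gripper's body presses on something with over 40 N, if the wrist force passes 120 N, or if a joint passes its speed limit or range.

### The arm

A 6-joint arm with a two-finger parallel gripper is mounted at the origin on the work surface. World frame = base frame: x ahead of the robot, y to its left, z up, the work surface at z = 0. Lengths are in m, angles in rad, forces in N, time in s.
With the tool pointing down it reaches from about 0.375 to 0.975 m from the base axis. Payload 3.8 kg.
Tool frame: the origin (TCP) lies at the very end of the fingers, on their centre line; the grasp point (between the pads) lies 19 mm behind it; z points along the fingers, y is the line along which they close (so a half turn about z gives the same grasp; the last joint's range is limited). The gripper opens to 85 mm and grips with 20 to 120 N. Pads are 22 mm wide; open, the fingers measure 114 mm over their backs; the gripper's body (76 mm by 85 mm) begins 54 mm behind the grasp point. The pads swing forward as they close: fully open they stand 13 mm farther back than shut.
Start: joints at [1.225, 0.264, 1.604, -0, 1.274, -0.037], TCP at [0.205, 0.643, 0.231] pointing down, gripper open.
Joint ranges: [-2.63, 2.63], [-0.94, 2.18], [0.31, 2.57], [-1.31, 4.45], [0, 2.66], [-2.55, 2.55]. Speed limits (rad/s): [2.57, 2.57, 3.14, 3.14, 3.14, 3.14].

### API

Orientations are given as a rotation vector (axis times angle).
In Python, from workcell import bot, vision gives the robot as it stands. The module is installed in compiled form; this text tells all that it offers.
- The arm moves only by the tool play_rows, never from a script. Its argument "moves" is a list that holds one entry, the list of rows, each a list of 7 numbers: the turn, a rotation vector about the tool's x, y, z as a fraction of full scale, then the shift along the tool's x, y, z as a fraction of full scale, then the finger opening in mm, from 0 to 85.4. In form: [[[ax, ay, az, x, y, z, jaw], ...]]. A call has 1 to 5 rows; each row shifts and turns the commanded pose from where the row before left it, along the tool's axes as they then stand; what a row does not reach is not made up. Full scale, the value 1, is 0.1 m for a shift and 0.5 rad for a turn. A row lasts 1/12 s, in which the tool goes at most 41.7 mm and 7.16 degrees, less where a joint would pass 70% of its speed; a pose out of reach is approached as far as the arm can. A call with a number of a shift or a turn outside -1 to 1 is refused whole. A call with a gripper value outside its range is refused whole. The fingers move at their own pace and stop on an object; "newtons" is the grip in N (left out, the last holds). Time passes only in rows, so rows that do not move let the fingers close. It gives the time, the measured TCP pose, the force, the opening and the grip force at its end, in the units of the state.
- bot.read_state(): the state, without advancing time (a new reading comes with each control period).
- vision.read_camera(name): name is "side" or "top"; returns a dict with "image" (420x560x3 uint8, red, green, blue), "depth" (420x560 float32, m along the optical axis (not along the pixel's ray), 0 where there is no reading), "K" (3x3 intrinsics, pixels), "dist" ([k1, k2, p1, p2, k3] as OpenCV has them; the pictures are not rectified), "R" (3x3) and "t" (3): a world point X has camera coordinates R X + t. Camera axes: x right, y down, z forward; pixel columns grow to the right and rows downward; lengths in m; the calibration is good to about 2 mm. A picture is of the moment at which its call begins.
- bot.finish_job(): hands the job in; it is judged then, once.
The state is a dict: "time": time; "q": joint angles; "joint_vel": joint speeds; "joint_torque": joint torques, N m; "tool_pos": TCP position; "tcp_rot": TCP orientation; "wrist_force": force on the tool from outside, world axes, zero at the start; "torque": the same for the moment, N m; "width": opening from 0.0 (shut) to 1.0 (fully open); "grip_force": force on a finger pad.
Only numpy, scipy, OpenCV 4.12 (cv2) and the standard library are available. Lean on these libraries where they do the work, as an engineer would, in place of code of your own. Each camera call takes 0.05 s, during which the arm holds its last target. There are 200 camera calls.

## Working session

There is one attempt and no reset: what is moved stays moved. The work goes in short steps, Python scripts to look and compute and a tool call to move; the robot and the scene stay as the last step left them, time stands still between calls to the robot, and variables do not carry over. Pictures are saved under pics/ and viewed, at most 10 in all, crops included, and the job is handed in when it is done.

Besides the shell and the picture viewer there is one more tool, called after "Call:" by a JSON object that holds its "method" and its "body". play_rows: Moves the arm, as the interface text tells. Its arguments: {"type":"object","properties":{"moves":{"type":"array","items":{"type":"array","items":{"type":"array","items":{"type":"number"}}}},"newtons":{"type":"number"}},"required":["moves"]}

```bash
mkdir -p pics
python3 - <<'E'
from workcell import bot, vision
import cv2,numpy as np,pickle
print(bot.read_state())
for n in("side","top"):
    c=vision.read_camera(n);pickle.dump(c,open(n+".pkl","wb"))
    cv2.imwrite(f"pics/{n}0.png",c["image"][...,::-1]);print(n,c["K"].tolist(),c["dist"],c["R"].tolist(),c["t"])
E
```

```text
{'time': 0.0, 'q': array([ 1.22510692e+00,  2.64769498e-01,  1.60538429e+00, -1.02896457e-05,
        1.27367988e+00, -3.69128776e-02]), 'joint_vel': array([-0.00060502, -0.0002443 , -0.00011031,  0.00081119,  0.00029971,
        0.00039168]), 'joint_torque': array([ 7.05677776e-04, -5.15099180e+01, -3.67325056e+01,  3.45744331e-05,
        1.29142069e-02,  2.42565648e-07]), 'tool_pos': array([0.20489383, 0.64238536, 0.22994545]), 'tcp_rot': array([-0.48303149, -3.10381324,  0.00345844]), 'wrist_force': array([ 0.10175151, -0.82835448,  1.24510868]), 'torque': array([ 0.01403585,  0.01880986, -0.04457211]), 'grip_force': 0.0, 'width': 1.000612171898313}
side [[390.3265895332531, 0.0, 283.2867911714283], [0.0, 390.3265895332531, 215.05477767368328], [0.0, 0.0, 1.0]] [0.03317163 0.         0.         0.         0.        ] [[0.8273985730445765, -0.5609922770092807, -0.02644364686917033], [-0.28360275031325316, -0.37671324861985345, -0.8818484043921808], [0.48474847223952877, 0.7371396024161357, -0.47079095701938]] [-0.47955566  0.20258709  0.64637114]
top [[419.5698887803967, 0.0, 277.24923253169885], [0.0, 419.5698887803967, 201.65252843629406], [0.0, 0.0, 1.0]] [-0.11127853  0.          0.          0.          0.        ] [[-0.021150713907045197, -0.9997355865696319, 0.0090224302433849], [-0.9910108766366774, 0.01977203824785061, -0.13231216456293649], [0.13209878761376415, -0.01173982324398272, -0.9911670327755931]] [0.00160165 0.57977777 0.98991922]
```

View pics/side0.png

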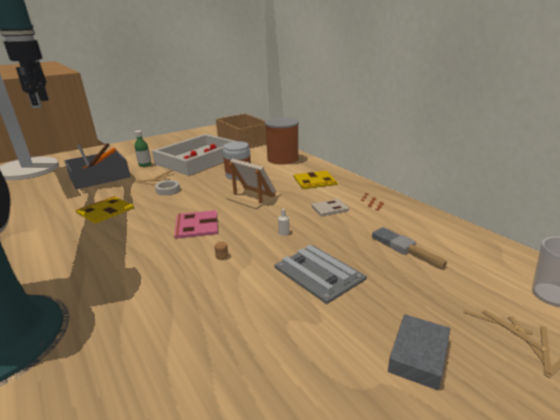

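View pics/top0.png

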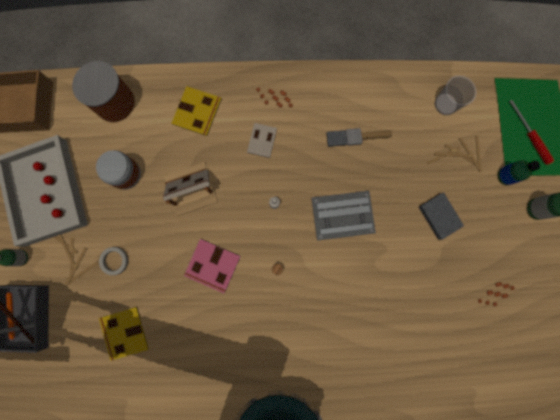

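Candidates for the panel:
- White board on the easel: side (255,178), top (188,186).
- Spare: side (330,207), top (262,140).
- Pink look-alike: side (197,223), top (213,264).
- Yellow look-alikes: side (105,208) and (315,180), top (125,333) and (197,110).

By the description I choose the board on the easel. The clamp is at side (320,270), top (343,215), and the glue bottle is at top (274,201). Next is one close crop to check the choice.

Run:
```python
import cv2,numpy as np,pickle
s=pickle.load(open("side.pkl","rb"))["image"];t=pickle.load(open("top.pkl","rb"))["image"]
f=lambda im,x,y,w,h,k:cv2.resize(im[y:y+h,x:x+w,::-1],(w*k,h*k),interpolation=cv2.INTER_CUBIC)
a=np.vstack([f(s,220,145,65,50,6),f(s,270,240,97,60,4)[:, :390] if 0 else cv2.resize(f(s,270,240,97,60,4),(390,241))])
b=np.vstack([f(t,155,160,65,50,6),cv2.resize(f(t,305,185,75,60,5),(390,312))])
h=max(a.shape[0],b.shape[0]);p=lambda m:cv2.copyMakeBorder(m,0,h-m.shape[0],0,0,cv2.BORDER_CONSTANT)
o=np.hstack([p(a),p(b)])[:600];print(o.shape);cv2.imwrite("pics/crop1.png",o)
```

```text
(600, 780, 3)
```

View pics/crop1.png

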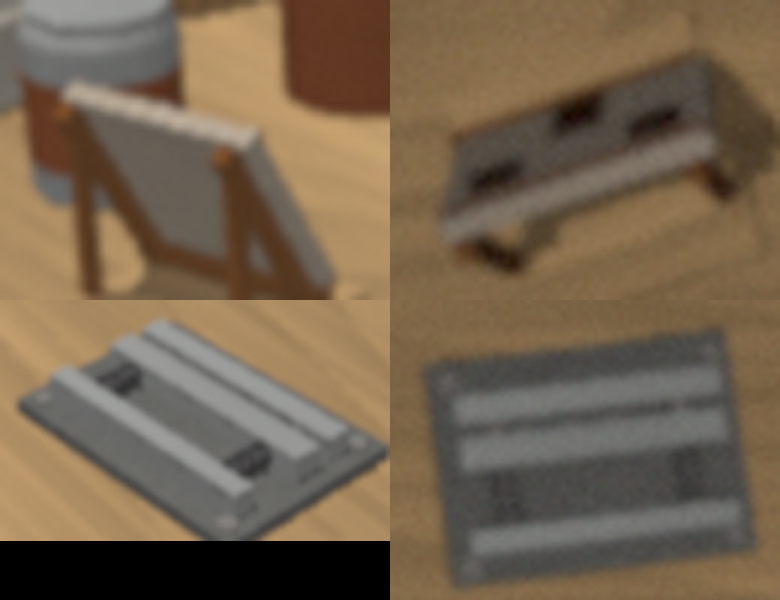

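The crop confirms it: an off-white board with dark windows on the face away from the robot, its top edge at top-view pixels of about (165,199) to (209,184). The clamp shows three bars, with the sprung jaw directly next to the far fence.

```bash
cat > h.py <<'E'
import cv2,numpy as np,pickle
def und(c,uv):
    p=cv2.undistortPoints(np.float64(uv).reshape(-1,1,2),c["K"],c["dist"]).reshape(-1,2)
    return np.c_[p,np.ones(len(p))]
def cam0(c): return -c["R"].T@c["t"]
def onplane(c,uv,z):
    d=und(c,uv)@c["R"]; o=cam0(c); return o+d*((z-o[2])/d[:,2])[:,None]
def bydepth(c,uv):
    uv=np.int32(uv); z=c["depth"][uv[:,1],uv[:,0]].astype(float)
    return ((und(c,uv)*z[:,None])-c["t"])@c["R"]
def proj(c,X):
    return cv2.projectPoints(np.float64(X),cv2.Rodrigues(c["R"])[0],c["t"],c["K"],c["dist"])[0].reshape(-1,2)
def tri(ca,ua,cb,ub):
    out=[]
    for a,b in zip(np.reshape(ua,(-1,2)),np.reshape(ub,(-1,2))):
        A=[];y=[]
        for c,u in((ca,a),(cb,b)):
            d=(und(c,u)@c["R"])[0];d/=np.linalg.norm(d);P=np.eye(3)-np.outer(d,d);A.append(P);y.append(P@cam0(c))
        out.append(np.linalg.lstsq(np.vstack(A),np.hstack(y),rcond=None)[0])
    return np.array(out)
def comp(c,box,fn):
    x,y,w,h=box;hsv=cv2.cvtColor(c["image"],cv2.COLOR_RGB2HSV);m=np.zeros(hsv.shape[:2],np.uint8)
    m[y:y+h,x:x+w]=fn(hsv[y:y+h,x:x+w].astype(int)).astype(np.uint8);return m
E
python3 - <<'E'
from h import *
s,t=[pickle.load(open(n+".pkl","rb")) for n in("side","top")]
np.set_printoptions(precision=4,suppress=True)
# clamp outline & bars, top view: grey = low saturation
for c,box,n in((t,(305,185,75,60),"top"),(s,(270,240,97,62),"side")):
    m=comp(c,box,lambda h:h[...,1]<60)
    ct=max(cv2.findContours(m,0,2)[0],key=cv2.contourArea);W=onplane(c,ct.reshape(-1,2),.008)
    r=cv2.minAreaRect(np.float32(W[:,:2]*1000));print(n,"base",r,np.int32(cv2.boxPoints(r)).tolist())
    for thr in (120,135):
        m=comp(c,box,lambda h:(h[...,1]<60)&(h[...,2]>thr))
        for k in cv2.findContours(m,0,2)[0]:
            if cv2.contourArea(k)>40:
                W=onplane(c,k.reshape(-1,2),.022);r=cv2.minAreaRect(np.float32(W[:,:2]*1000));print(n,thr,"bar",r)
# depth: panel points in top view
m=comp(t,(158,160,60,45),lambda h:h[...,1]<90)
v,u=np.nonzero(m);P=bydepth(t,np.c_[u,v]);P=P[(P[:,2]>.03)&(P[:,2]<.13)]
print(len(P),P.min(0),P.max(0))
v,u=np.mgrid[195:235,308:378];Q=bydepth(t,np.c_[u.ravel(),v.ravel()]);print("clamp z pct",np.percentile(Q[:,2],[5,25,50,75,95]))
for b in((268,194,14,14),):
    m=comp(t,b,lambda h:h[...,1]<60);v,u=np.nonzero(m);print("glue px",u.mean(),v.mean(),bydepth(t,np.c_[u,v]).max(0))
# panel plane RANSAC-lite
v,u=np.nonzero(comp(t,(158,160,60,45),lambda h:h[...,1]<300));P=bydepth(t,np.c_[u,v]);k=(P[:,2]>.035)&(P[:,2]<.1);P=P[k]
best=0
rng=np.random.default_rng(0)
for _ in range(500):
    a=P[rng.choice(len(P),3,0)];n=np.cross(a[1]-a[0],a[2]-a[0]);n/=np.linalg.norm(n)+1e-12
    i=abs((P-a[0])@n)<.003
    if i.sum()>best:best=i.sum();I=i
p=P[I];n=np.linalg.svd(p-p.mean(0))[2][2];n*=np.sign(n[2]);print("panel face n",n,p.mean(0),best,len(P),"tilt",np.degrees(np.arcsin(n[2])),"yaw",np.degrees(np.arctan2(n[1],n[0])),"rms",((p-p.mean(0))@n).std())
E
```

```text
top base ((546.7351684570312, -175.98822021484375), (107.949462890625, 148.66212463378906), 5.706518650054932) [[485, -107], [500, -255], [607, -244], [593, -96]]
side base ((541.1250610351562, -178.08990478515625), (113.59176635742188, 160.6356658935547), 5.611018657684326) [[476, -103], [492, -263], [605, -252], [589, -92]]
side 120 bar ((511.802734375, -181.63302612304688), (36.30891036987305, 128.47694396972656), 14.271280288696289)
side 120 bar ((562.2249145507812, -176.79405212402344), (42.38108825683594, 130.22752380371094), 6.635876655578613)
side 135 bar ((508.9306335449219, -181.34893798828125), (12.624361038208008, 127.9986572265625), 4.878199577331543)
side 135 bar ((563.107421875, -176.01390075683594), (38.82952880859375, 128.74156188964844), 5.522618293762207)
635 [0.5795 0.149  0.0301] [0.6642 0.2655 0.1155]
clamp z pct [-0.0004  0.0069  0.0098  0.021   0.0244]
glue px 274.2528735632184 202.11494252873564 [0.5911 0.0077 0.0631]
panel face n [0.821  0.267  0.5046] [0.6281 0.2087 0.0691] 408 455 tilt 30.304892448434014 yaw 18.015721134195456 rms 0.0006663507595533151
```

Run:
```python
from h import *
s,t=[pickle.load(open(n+".pkl","rb")) for n in("side","top")]
np.set_printoptions(precision=4,suppress=True)
def cloud(c,x,y,w,h):
    v,u=np.mgrid[y:y+h,x:x+w];return bydepth(c,np.c_[u.ravel(),v.ravel()])
for c,b,n in((t,(300,180,85,65),"top"),(s,(265,235,105,70),"side")):
    P=cloud(c,*b);B=P[(P[:,2]>.018)&(P[:,2]<.03)]
    yaw=np.radians(5.6);R=np.array([[np.cos(yaw),-np.sin(yaw)],[np.sin(yaw),np.cos(yaw)]])
    L=(B[:,:2]-[.57,-.175])@R
    # refine yaw from the spring bar / all by line fits
    for lo,hi in((-.08,-.04),(-.03,-.005),(-.003,.03)):
        pass
    h,e=np.histogram(L[:,0],np.arange(-.085,.045,.003));print(n,len(B),"z",np.median(B[:,2]),"y",np.percentile(L[:,1],[1,50,99]));print([(round(a*1000),int(k)) for a,k in zip(e,h)])
    i=L[:,0]<-.03;f=np.polyfit(L[i,1],L[i,0],1);print("springbar slope deg",np.degrees(np.arctan(f[0])),f[1],L[i,0].min(),L[i,0].max(), "y",L[i,1].min(),L[i,1].max(),i.sum())
    i=~i;print("jaw+fence",L[i,0].min(),L[i,0].max(),np.percentile(L[i,0],[2,98]))
    f=np.polyfit(L[i,1],L[i,0],1);print("slope",np.degrees(np.arctan(f[0])))
n=np.array([.821,.267,.5046]);n/=np.linalg.norm(n);p0=np.array([.6281,.2087,.0691])
for c,b,nm in((t,(155,158,65,50),"top"),(s,(220,145,66,60),"side")):
    P=cloud(c,*b);P=P[P[:,2]>.03]
    y=np.cross([0,0,1],n);y/=np.linalg.norm(y);z=np.cross(n,y)
    L=(P-p0)@np.c_[n,y,z]
    for lo,hi,k in((-.003,.003,"face"),(-.013,-.007,"back")):
        q=L[(L[:,0]>lo)&(L[:,0]<hi)&(abs(L[:,1])<.09)&(abs(L[:,2])<.08)]
        if len(q)>20: print(nm,k,len(q),"x",np.median(q[:,0]),"y",np.percentile(q[:,1],[1,3,97,99]),"z",np.percentile(q[:,2],[1,3,97,99]))
print("axes",n,y,z)
# tin
P=cloud(t,90,145,50,45);print("tin top",np.median(P[P[:,2]>.09],0),"glue",np.mean(cloud(t,268,195,14,14)[lambda:0] if 0 else [q for q in cloud(t,266,193,18,18) if q[2]>.03],0))
```

```text
top 955 z 0.022326487828673868 y [-0.0622  0.0016  0.0643]
[(-85, 0), (-82, 0), (-79, 0), (-76, 0), (-73, 0), (-70, 0), (-67, 2), (-64, 61), (-61, 62), (-58, 65), (-55, 58), (-52, 10), (-49, 5), (-46, 6), (-43, 8), (-40, 8), (-37, 5), (-34, 5), (-31, 7), (-28, 8), (-25, 45), (-22, 61), (-19, 62), (-16, 62), (-13, 57), (-10, 56), (-7, 4), (-4, 11), (-1, 60), (2, 61), (5, 63), (8, 60), (11, 43), (14, 0), (17, 0), (20, 0), (23, 0), (26, 0), (29, 0), (32, 0), (35, 0), (38, 0), (41, 0)]
springbar slope deg -0.020622982637840136 -0.05550335070027864 -0.06425541595272542 -0.03025074767702507 y -0.06324721383695076 0.06470383350048478 296
jaw+fence -0.029991895346700093 0.013711464346288083 [-0.0251  0.0126]
slope -0.39342682109172816
side 927 z 0.019538055858000832 y [-0.0646 -0.0069  0.0639]
[(-85, 0), (-82, 0), (-79, 0), (-76, 0), (-73, 0), (-70, 2), (-67, 62), (-64, 65), (-61, 63), (-58, 64), (-55, 29), (-52, 2), (-49, 2), (-46, 1), (-43, 4), (-40, 2), (-37, 3), (-34, 3), (-31, 3), (-28, 30), (-25, 63), (-22, 59), (-19, 57), (-16, 55), (-13, 60), (-10, 18), (-7, 0), (-4, 59), (-1, 58), (2, 46), (5, 58), (8, 48), (11, 11), (14, 0), (17, 0), (20, 0), (23, 0), (26, 0), (29, 0), (32, 0), (35, 0), (38, 0), (41, 0)]
springbar slope deg -0.9348235283558478 -0.059138809051650434 -0.0674917241797376 -0.03064965435738034 y -0.06504751889214194 0.06614918868651479 303
jaw+fence -0.028990497323593406 0.012701758169140527 [-0.026   0.0109]
slope -0.13525645357335833
top face 585 x -2.3962358277481825e-05 y [-0.054  -0.0516  0.0514  0.0541] z [-0.0444 -0.0428  0.0504  0.0517]
top back 66 x -0.008444090707671553 y [-0.0532 -0.0516  0.0519  0.0537] z [0.0175 0.0455 0.0519 0.0525]
side back 189 x -0.01181201486160831 y [-0.0565 -0.0559  0.0469  0.0523] z [-0.0355 -0.0305  0.0497  0.0505]
axes [0.821  0.267  0.5046] [-0.3093  0.951   0.    ] [-0.4799 -0.1561  0.8633]
tin top [0.6638 0.379  0.1001] glue [ 0.5774 -0.003   0.0572]
```

Panel, clamp and bystander positions are measured. Next I write a small row planner. The tool axes map to the panel as tool x = panel y, tool y = panel x and tool z = -panel z.

```bash
cat > plan.py <<'E'
import sys,numpy as np
from scipy.spatial.transform import Rotation as Ro
from workcell import bot
np.set_printoptions(precision=4,suppress=True)
EO=np.array([.6468,.2148,.0238]);CO=np.array([.5679,-.1744,0.])   # panel origin on easel, clamp origin
def frame(yaw,tilt):   # panel axes; tilt deg, top towards -x
    return Ro.from_euler('ZY',[yaw,-tilt],degrees=True).as_matrix()
def tool(o,yaw,tilt,h=.046):
    F=frame(yaw,tilt);return o+h*F[:,2],np.c_[F[:,1],F[:,0],-F[:,2]]
def clampw(x,y,z,yaw=5.6): return CO+frame(yaw,0)@np.array([x,y,z])
def rows(p1,R1,jaw,p0=None,R0=None,vmax=.04,wmax=6.9):
    st=bot.read_state()
    if p0 is None: p0=np.array(st["tool_pos"]);R0=Ro.from_rotvec(st["tcp_rot"]).as_matrix()
    w=Ro.from_matrix(R0.T@R1).as_rotvec();n=int(np.ceil(max(np.linalg.norm(p1-p0)/vmax,np.degrees(np.linalg.norm(w))/wmax,1)))
    print("n",n,"dist",np.linalg.norm(p1-p0),"ang",np.degrees(np.linalg.norm(w)),"q",st["q"],"F",st["wrist_force"],"t",st["time"])
    R=R0.copy();p=p0.copy();out=[]
    for k in range(1,n+1):
        pk=p0+(p1-p0)*k/n;Rk=R0@Ro.from_rotvec(w*k/n).as_matrix()
        a=np.round(Ro.from_matrix(R.T@Rk).as_rotvec()/.5,3);s=np.round(R.T@(pk-p)/.1,3)
        p=p+R@s*.1;R=R@Ro.from_rotvec(a*.5).as_matrix();out.append([*a,*s,jaw])
    print(str([[float(v) for v in r] for r in out]).replace("], [","],\n["));return p1,R1
def panel(h=.046):
    st=bot.read_state();R=Ro.from_rotvec(st["tcp_rot"]).as_matrix();p=st["tool_pos"];o=p+h*R[:,2]
    L=frame(5.6,0).T@(o-CO);print("origin in clamp mm",L*1000,"tilt",np.degrees(np.arcsin(R[2,1])),"yaw",np.degrees(np.arctan2(R[1,1],R[0,1])),"grip",st["width"]*85.4,st["grip_force"],"F",st["wrist_force"],"t",st["time"])
E
python3 -c "
from plan import *
a=rows(*tool(EO,18,30,.14),40)
rows(*tool(EO,18,30,.046),40,*a)"
```

```text
n 15 dist 0.591547868122828 ang 61.536405002154595 q [ 1.2251  0.2647  1.6053  0.      1.2737 -0.0368] F [-0.7082 -0.8401  0.0839] t 0.1
[[-0.065, -0.033, 0.123, -0.329, -0.209, 0.057, 40.0],
[-0.064, -0.033, 0.124, -0.341, -0.191, 0.056, 40.0],
[-0.065, -0.033, 0.123, -0.351, -0.17, 0.056, 40.0],
[-0.065, -0.033, 0.124, -0.36, -0.151, 0.057, 40.0],
[-0.065, -0.033, 0.123, -0.368, -0.13, 0.058, 40.0],
[-0.064, -0.033, 0.124, -0.374, -0.109, 0.061, 40.0],
[-0.065, -0.033, 0.123, -0.379, -0.088, 0.063, 40.0],
[-0.065, -0.033, 0.123, -0.383, -0.066, 0.067, 40.0],
[-0.064, -0.033, 0.124, -0.385, -0.045, 0.072, 40.0],
[-0.065, -0.032, 0.123, -0.386, -0.023, 0.077, 40.0],
[-0.065, -0.033, 0.124, -0.386, -0.003, 0.083, 40.0],
[-0.065, -0.033, 0.123, -0.384, 0.019, 0.089, 40.0],
[-0.064, -0.033, 0.123, -0.38, 0.039, 0.097, 40.0],
[-0.065, -0.033, 0.124, -0.376, 0.059, 0.104, 40.0],
[-0.065, -0.033, 0.123, -0.369, 0.079, 0.113, 40.0]]
n 3 dist 0.09400000000000001 ang 0.0 q [ 1.2251  0.2647  1.6053  0.      1.2737 -0.0368] F [-0.7082 -0.8401  0.0839] t 0.1
[[0.0, 0.0, 0.0, -0.0, 0.0, 0.313, 40.0],
[0.0, 0.0, 0.0, 0.0, -0.0, 0.314, 40.0],
[0.0, 0.0, 0.0, 0.0, 0.0, 0.313, 40.0]]
```

Call:
{"method": "play_rows", "body": {"moves": [[[-0.065, -0.033, 0.123, -0.33, -0.21, 0.057, 40], [-0.065, -0.033, 0.123, -0.34, -0.19, 0.056, 40], [-0.065, -0.033, 0.123, -0.35, -0.17, 0.056, 40], [-0.065, -0.033, 0.123, -0.36, -0.15, 0.057, 40], [-0.065, -0.033, 0.123, -0.37, -0.13, 0.058, 40]]]}}

```text
time: 0.52
tool_pos: [0.331, 0.4917, 0.2019]
tcp_rot: [0.922, 2.882, 0.224]
wrist_force: [0.4, -0.8, 0.7]
width: 0.469
grip_force: 0.0
```

Call:
{"method": "play_rows", "body": {"moves": [[[-0.065, -0.033, 0.123, -0.37, -0.11, 0.06, 40], [-0.065, -0.033, 0.123, -0.38, -0.09, 0.063, 40], [-0.065, -0.033, 0.123, -0.38, -0.066, 0.067, 40], [-0.065, -0.033, 0.123, -0.385, -0.045, 0.072, 40], [-0.065, -0.033, 0.123, -0.386, -0.023, 0.077, 40]]]}}

```text
time: 0.93
tool_pos: [0.4557, 0.3423, 0.1737]
tcp_rot: [1.305, 2.59, 0.428]
wrist_force: [0.1, 0.5, 0.6]
width: 0.471
grip_force: 0.0
```

```bash
python3 -c "
from plan import *
rows(*tool(EO,18,30,.14),40)"
```

```text
n 5 dist 0.19641381945781772 ang 20.352340956271817 q [ 0.6337 -0.1039  2.1532 -0.0807  0.7378  0.0462] F [0.1335 0.4828 0.6062] t 0.9333
[[-0.063, -0.033, 0.123, -0.384, -0.003, 0.083, 40.0],
[-0.063, -0.034, 0.123, -0.382, 0.019, 0.09, 40.0],
[-0.063, -0.033, 0.123, -0.379, 0.039, 0.097, 40.0],
[-0.063, -0.034, 0.122, -0.374, 0.058, 0.104, 40.0],
[-0.063, -0.033, 0.123, -0.368, 0.078, 0.113, 40.0]]
```

Call:
{"method": "play_rows", "body": {"moves": [[[-0.063, -0.033, 0.123, -0.384, 0, 0.083, 40], [-0.063, -0.033, 0.123, -0.382, 0.019, 0.09, 40], [-0.063, -0.033, 0.123, -0.38, 0.04, 0.097, 40], [-0.063, -0.033, 0.123, -0.374, 0.058, 0.104, 40], [-0.063, -0.033, 0.123, -0.368, 0.078, 0.113, 40]]]}}

```text
time: 1.35
tool_pos: [0.581, 0.1935, 0.1452]
tcp_rot: [1.631, 2.242, 0.601]
wrist_force: [0.6, 0.7, 0.1]
width: 0.469
grip_force: 0.0
```

```bash
python3 -c "
from plan import *
rows(*tool(EO,18,30,.046),40,vmax=.02)
from h import *
from workcell import vision
o=[]
for n,b in(('side',(210,110,90,90)),('top',(145,150,90,90))):
    c=vision.read_camera(n);x,y,w,h=b;o.append(cv2.resize(c['image'][y:y+h,x:x+w,::-1],(395,395),interpolation=cv2.INTER_CUBIC))
cv2.imwrite('pics/pre.png',np.hstack(o))"
```

```text
n 5 dist 0.09373074396508775 ang 0.07165727140173987 q [ 0.267  -0.0618  2.2232  0.055   0.458  -0.0892] F [0.602  0.7151 0.0928] t 1.35
[[-0.0, -0.0, -0.0, -0.0, -0.001, 0.187, 40.0],
[-0.0, -0.001, -0.001, -0.001, -0.002, 0.188, 40.0],
[-0.0, 0.0, -0.0, 0.0, -0.001, 0.187, 40.0],
[-0.001, -0.0, -0.001, 0.0, -0.002, 0.188, 40.0],
[0.0, -0.0, 0.0, -0.0, -0.001, 0.187, 40.0]]
```

View pics/pre.png

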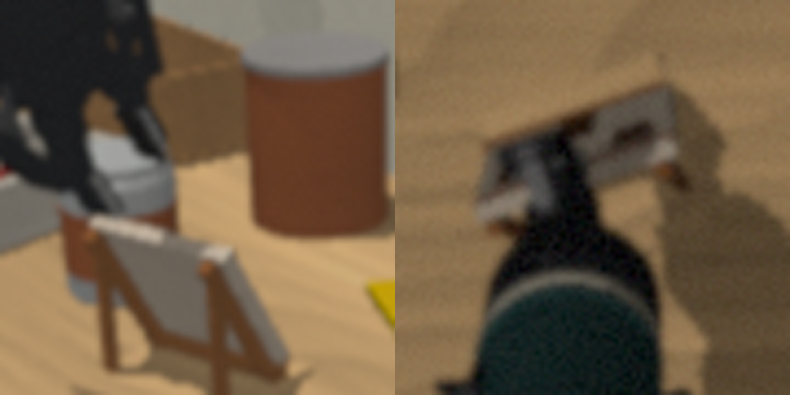

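The fingers are above the panel's middle and sit on either side of its top edge. The side crop shows the top edge at about (170,240). The leftward offset in the top view is parallax. Going down to grip.

Call:
{"method": "play_rows", "body": {"moves": [[[0, 0, 0, 0, 0, 0.188, 40], [0, 0, 0, 0, 0, 0.187, 40], [0, 0, 0, 0, -0.002, 0.188, 40], [0, 0, 0, 0, -0.002, 0.187, 40], [0, 0, 0, 0, -0.002, 0.187, 40]]], "newtons": 25}}

```text
time: 1.87
tool_pos: [0.6241, 0.2105, 0.0632]
tcp_rot: [1.627, 2.248, 0.6]
wrist_force: [-0.1, 0.2, -0.3]
width: 0.47
grip_force: 0.0
```

Call:
{"method": "play_rows", "body": {"moves": [[[0, 0, 0, 0, 0, 0, 16], [0, 0, 0, 0, 0, 0, 16], [0, 0, 0, 0, 0, 0, 0], [0, 0, 0, 0, 0, 0, 0], [0, 0, 0, 0, 0, 0, 0]]], "newtons": 25}}

```text
time: 2.28
tool_pos: [0.6246, 0.2102, 0.0655]
tcp_rot: [1.626, 2.246, 0.602]
wrist_force: [0.2, 0.1, -0.4]
width: 0.114
grip_force: 31.2
```

Call:
{"method": "play_rows", "body": {"moves": [[[0, 0, 0, 0, 0, 0, 0], [0, 0, 0, 0, 0, -0.08, 0], [0, 0, 0, 0, 0, -0.15, 0], [0, 0, 0, 0, 0, -0.2, 0], [0, 0, 0, 0, 0, -0.2, 0]]], "newtons": 50}}

```text
time: 2.7
tool_pos: [0.5936, 0.1997, 0.1194]
tcp_rot: [1.628, 2.247, 0.6]
wrist_force: [1.1, 0.9, -0.3]
width: 0.111
grip_force: 53.0
```

```bash
python3 -c "
from plan import *
panel()
p,R=tool(EO,18,30,.046)
st=bot.read_state();p0=np.array(st['tool_pos']);R0=Ro.from_rotvec(st['tcp_rot']).as_matrix()
rows(p0+[0,0,.05],R0,0)
m=tool(clampw(-.008,0,.085),5.6,30)
rows(*m,0,p0+[0,0,.05],R0)
"
```

```text
origin in clamp mm [ 84.4139 374.837   79.4743] tilt 29.86422384879872 yaw 18.13922243061442 grip 9.440746637053124 52.98996448516846 F [ 1.1271  0.9173 -0.2674] t 2.7
n 2 dist 0.05 ang 0.0 q [ 0.2721  0.0037  2.2152  0.0584  0.4026 -0.0924] F [ 1.1271  0.9173 -0.2674] t 2.7
[[0.0, 0.0, 0.0, 0.0, 0.124, -0.217, 0.0],
[0.0, 0.0, 0.0, 0.0, 0.125, -0.217, 0.0]]
n 10 dist 0.3839510332657104 ang 12.560942484067375 q [ 0.2721  0.0037  2.2152  0.0584  0.4026 -0.0924] F [ 1.1271  0.9173 -0.2674] t 2.7
[[-0.0, -0.022, 0.038, -0.341, -0.171, -0.047, 0.0],
[-0.001, -0.022, 0.038, -0.344, -0.164, -0.043, 0.0],
[-0.0, -0.022, 0.038, -0.348, -0.157, -0.039, 0.0],
[-0.001, -0.022, 0.038, -0.351, -0.151, -0.036, 0.0],
[-0.0, -0.022, 0.038, -0.355, -0.144, -0.031, 0.0],
[-0.001, -0.022, 0.038, -0.357, -0.137, -0.028, 0.0],
[-0.0, -0.022, 0.038, -0.361, -0.131, -0.024, 0.0],
[-0.001, -0.022, 0.037, -0.363, -0.124, -0.02, 0.0],
[-0.0, -0.022, 0.038, -0.365, -0.116, -0.016, 0.0],
[-0.001, -0.022, 0.038, -0.368, -0.11, -0.012, 0.0]]
```

Call:
{"method": "play_rows", "body": {"moves": [[[0, 0, 0, 0, 0.124, -0.217, 0], [0, 0, 0, 0, 0.125, -0.217, 0], [0, -0.022, 0.038, -0.34, -0.17, -0.047, 0], [0, -0.022, 0.038, -0.345, -0.165, -0.043, 0], [0, -0.022, 0.038, -0.348, -0.157, -0.04, 0]]]}}

```text
time: 3.12
tool_pos: [0.5776, 0.0866, 0.1577]
tcp_rot: [1.69, 2.182, 0.587]
wrist_force: [0.6, -0.7, -1.7]
width: 0.112
grip_force: 53.2
```

Call:
{"method": "play_rows", "body": {"moves": [[[0, -0.022, 0.038, -0.35, -0.15, -0.036, 0], [0, -0.022, 0.038, -0.355, -0.144, -0.031, 0], [0, -0.022, 0.038, -0.357, -0.137, -0.028, 0], [0, -0.022, 0.038, -0.36, -0.13, -0.024, 0], [0, -0.022, 0.038, -0.36, -0.124, -0.02, 0]]]}}

```text
time: 3.53
tool_pos: [0.5487, -0.1029, 0.1344]
tcp_rot: [1.799, 2.072, 0.555]
wrist_force: [0.1, 0.0, -1.3]
width: 0.106
grip_force: 53.2
```

Call:
{"method": "play_rows", "body": {"moves": [[[0, -0.022, 0.038, -0.365, -0.116, -0.016, 0], [0, -0.022, 0.038, -0.368, -0.11, -0.012, 0], [0, 0, 0, 0, 0, 0, 0], [0, 0, 0, 0, 0, 0, 0]]]}}

```text
time: 3.87
tool_pos: [0.5375, -0.1789, 0.125]
tcp_rot: [1.844, 2.025, 0.541]
wrist_force: [-0.6, -0.5, -0.8]
width: 0.11
grip_force: 53.2
```

```bash
cat > look.py <<'E'
from plan import *
from h import *
from workcell import vision
panel()
def cloud(c,x,y,w,h):
    v,u=np.mgrid[y:y+h,x:x+w];return bydepth(c,np.c_[u.ravel(),v.ravel()])
o=[]
for n,b in(('side',(250,170,130,130)),('top',(295,150,100,100))):
    c=vision.read_camera(n);pickle.dump(c,open(n+"2.pkl","wb"));x,y,w,h=b;o.append(cv2.resize(c['image'][y:y+h,x:x+w,::-1],(395,395),interpolation=cv2.INTER_CUBIC))
cv2.imwrite('pics/%s.png'%sys.argv[1],np.hstack(o))
E
python3 look.py c1
```

```text
origin in clamp mm [-7.7764 -1.6388 85.1883] tilt 29.939326232269817 yaw 5.348502769089976 grip 9.39380990433247 53.2220721244812 F [-0.5518 -0.5267 -0.8221] t 3.8667
```

View pics/c1.png

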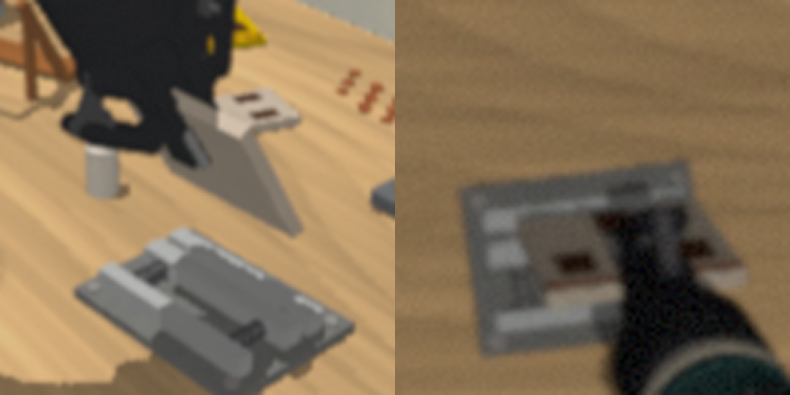

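The panel hangs over the clamp at the 30° lean, with its lower corner at side crop (300,235). Next I measure how it sits in the hand by depth, in both views.

```bash
cat > meas.py <<'E'
from plan import *
from h import *
# panel points expressed in the panel frame predicted from the tool
def meas(h=.046):
    st=bot.read_state();R=Ro.from_rotvec(st["tcp_rot"]).as_matrix();p=np.array(st["tool_pos"]);F=np.c_[R[:,1],R[:,0],-R[:,2]];o=p-h*F[:,2]
    for n in("top","side"):
        c=pickle.load(open(n+"2.pkl","rb"));u0=proj(c,o[None])[0]
        v,u=np.mgrid[int(u0[1])-60:int(u0[1])+40,int(u0[0])-60:int(u0[0])+60]
        L=(bydepth(c,np.c_[u.ravel(),v.ravel()])-o)@F
        for k,lo,hi in(("face",.002,.008),("back",-.008,-.002)):
            i=(L[:,0]>lo)&(L[:,0]<hi)&(abs(L[:,1])<.07)&(L[:,2]>-.015)&(L[:,2]<.11)
            i&=~((abs(L[:,1])<.03)&(L[:,2]>.03));q=L[i]*1000
            if len(q)>40:
                A=np.c_[np.ones(len(q)),q[:,1],q[:,2]];f=np.linalg.lstsq(A,q[:,0],rcond=None)[0]
                print(n,k,len(q),"x at origin %.1f yaw %.2f lean %.2f deg"%(f[0],-np.degrees(f[1]),np.degrees(f[2])),"y",np.percentile(q[:,1],[1,3,97,99]),"z",np.percentile(q[:,2],[1,3,97,99]))
if __name__=="__main__": meas()
E
python3 meas.py
```

```text
top face 497 x at origin 7.0 yaw 0.17 lean -0.57 deg y [-56.4718 -55.5207  51.1711  51.5517] z [ -0.3024   1.101   99.086  100.5781]
side face 42 x at origin 3.0 yaw -0.37 lean 0.06 deg y [-60.8114 -60.5353 -37.2284 -33.7831] z [-0.7879  1.2613 97.531  97.5947]
side back 590 x at origin -6.4 yaw 0.34 lean 0.38 deg y [-60.7104 -60.3588  43.561   46.9583] z [-1.8986 -0.2626 97.0899 97.6645]
```

The two views agree on the panel relative to the clamp: the lower back corner is 11.2 mm on the robot's side of the fence face, 83.4 mm up, and about 4.7 mm towards -y. I correct for these offsets and go to just above the gap.

```bash
cat >> plan.py <<'E'
CO=CO+frame(5.6,0)@np.array([-.0009,.0031,-.0007])
def corner(cx,cz,tilt,y=0,yaw=5.4):  # lower back corner in clamp axes, mm -> tool pose
    t=np.radians(tilt);return tool(clampw((cx+5*np.cos(t))/1e3,y/1e3,(cz+5*np.sin(t))/1e3),yaw,tilt)
def where():
    st=bot.read_state();R=Ro.from_rotvec(st["tcp_rot"]).as_matrix();p=np.array(st["tool_pos"])+.046*R[:,2]-.005*R[:,1]
    print("corner mm",frame(5.6,0).T@(p-CO)*1000,"tilt",np.degrees(np.arcsin(R[2,1])),"yaw",np.degrees(np.arctan2(R[1,1],R[0,1])),"F clamp",frame(5.6,0).T@st["wrist_force"],"M",st["torque"],"w",st["width"]*85.4,"t",st["time"])
E
python3 -c "
from plan import *
where();rows(*corner(-4.2,26,30),0,vmax=.025)"
```

```text
corner mm [-10.6959  -2.0433  83.1335] tilt 29.9175574648577 yaw 5.578749649559635 F clamp [-0.3099 -0.7245  0.0648] M [-0.0386  0.2661  0.0118] w 9.243197213689076 t 3.9667
n 3 dist 0.05756078204306849 ang 0.20438840798071456 q [-0.5471 -0.0851  2.2882  0.5741  0.5849 -1.072 ] F [-0.2377 -0.7513  0.0648] t 3.9667
[[-0.001, -0.001, 0.002, 0.007, -0.076, 0.176, 0.0],
[-0.001, -0.001, 0.002, 0.007, -0.077, 0.176, 0.0],
[-0.001, -0.002, 0.001, 0.007, -0.077, 0.175, 0.0]]
```

Call:
{"method": "play_rows", "body": {"moves": [[[0, 0, 0.002, 0.007, -0.076, 0.176, 0], [0, 0, 0.002, 0.007, -0.077, 0.176, 0], [0, 0, 0, 0.007, -0.077, 0.175, 0], [0, 0, 0, 0, 0, 0, 0], [0, 0, 0, 0, 0, 0, 0]]]}}

```text
time: 4.38
tool_pos: [0.5436, -0.1716, 0.0664]
tcp_rot: [1.843, 2.032, 0.544]
wrist_force: [-0.2, 0.5, -0.5]
width: 0.111
grip_force: 53.2
```

```bash
python3 look.py c2; python3 meas.py; python3 -c "
from plan import *
where();where();rows(*corner(-4.2,20.5,30),0,vmax=.025)"
```

```text
origin in clamp mm [-0.1929  2.2298 27.1992] tilt 29.795942337489173 yaw 5.54792338985532 grip 9.467358799900405 53.21906268596649 F [-0.1607  0.5119 -0.4619] t 4.3833
top face 570 x at origin 5.8 yaw 0.10 lean 0.14 deg y [-60.8713 -54.7372  53.1115  55.38  ] z [-13.9258 -12.6941  97.7153  99.0111]
side back 338 x at origin -7.4 yaw 1.61 lean 0.01 deg y [-68.1355 -64.8788  36.522   52.474 ] z [-13.4838 -12.3906  95.485   96.2002]
corner mm [-3.1703  0.4082 26.8691] tilt 29.97667969708725 yaw 5.586064166729978 F clamp [-0.4379 -0.0832 -0.0255] M [0.0087 0.247  0.0005] w 9.41635967462734 t 4.4833
corner mm [-3.1703  0.4082 26.8691] tilt 29.97667969708725 yaw 5.586064166729978 F clamp [-0.4379 -0.0832 -0.0255] M [0.0087 0.247  0.0005] w 9.41635967462734 t 4.4833
n 1 dist 0.00646993056551627 ang 0.19620495454439854 q [-0.5321  0.0204  2.3175  0.7087  0.4694 -1.2158] F [-0.4277 -0.1256 -0.0255] t 4.4833
[[-0.001, -0.004, 0.006, -0.003, -0.041, 0.05, 0.0]]
```

View pics/c2.png

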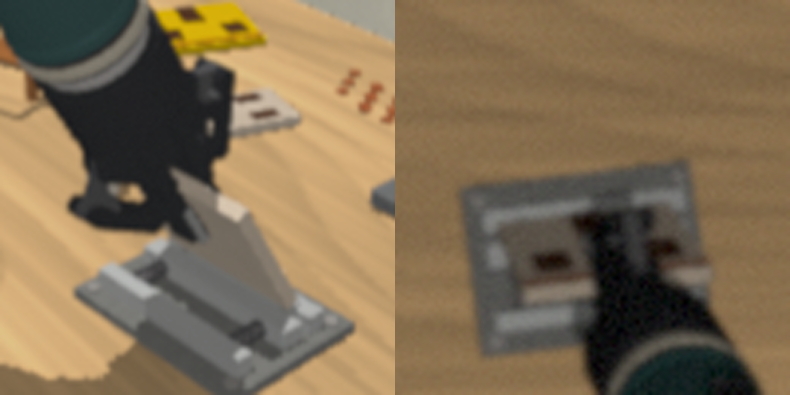

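The lower edge now hovers just above the gap, at side crop about (290,310). The pose readings scatter by about 1 mm, so I average several.

```bash
cat > avg.py <<'E'
from plan import *
from h import *
from workcell import vision
def avgstate(n=10,save=True):
    P=[];V=[];Fm=[];D={"top":[],"side":[]};C={}
    for k in range(n):
        nm=("top","side")[k%2];c=vision.read_camera(nm);C[nm]=c;D[nm].append(c["depth"])
        st=bot.read_state();P.append(st["tool_pos"]);V.append(st["tcp_rot"]);Fm.append(np.r_[st["wrist_force"],st["torque"]])
    p=np.mean(P,0);R=Ro.from_rotvec(V).mean().as_matrix();f=np.mean(Fm,0)
    for k in C: C[k]["depth"]=np.median(D[k],0)
    o=p+.046*R[:,2];q=o-.005*R[:,1];Cf=frame(5.6,0)
    print("std mm",np.std(P,0)*1000,"corner",Cf.T@(q-CO)*1000,"origin",Cf.T@(o-CO)*1000,"tilt %.2f yaw %.2f"%(np.degrees(np.arcsin(R[2,1])),np.degrees(np.arctan2(R[1,1],R[0,1]))),"F clamp",Cf.T@f[:3],"M",Cf.T@f[3:],"w",st["width"]*85.4,"t",st["time"])
    return p,R,C
def panelfit(p,R,C):
    F=np.c_[R[:,1],R[:,0],-R[:,2]];o=p-.046*F[:,2];Cf=frame(5.6,0)
    for n,c in C.items():
        u0=proj(c,o[None])[0];v,u=np.mgrid[int(u0[1])-70:int(u0[1])+50,int(u0[0])-80:int(u0[0])+80]
        W=bydepth(c,np.c_[u.ravel(),v.ravel()]);L=(W-o)@F*1000
        for k,s in(("face",1),("back",-1)):
            i=(abs(L[:,0]-5*s)<3.5)&(abs(L[:,1])<56)&(L[:,2]>12)&(L[:,2]<95)&~((abs(L[:,1])<32)&(L[:,2]>25));q=L[i]
            if len(q)>100:
                A=np.c_[np.ones(len(q)),q[:,1],q[:,2]];f=np.linalg.lstsq(A,q[:,0],rcond=None)[0]
                j=(abs(L[:,0]-f[0]-f[2]*L[:,2])<2)&(L[:,2]>30)&(L[:,2]<90)&(abs(L[:,1])<70);t=(abs(L[:,0]-f[0]-f[2]*L[:,2])<2)&(abs(L[:,1])<50)&(abs(L[:,2]-97)<15)
                print(n,k,len(q),"dx %.2f yaw %.2f lean %.2f"%(f[0]-5*s,-np.degrees(f[1]),np.degrees(f[2])),"y",np.percentile(L[j,1],[1,99]),"top z",np.percentile(L[t,2],[95,99]))
        K=(W-CO)@Cf*1000   # clamp bars
        for nm,xl in(("spring",(-70,-45)),("fence",(-6,20))):
            i=(K[:,0]>xl[0])&(K[:,0]<xl[1])&(abs(K[:,1])<60)&(abs(K[:,1])>57 if nm=="fence" else True)&(K[:,2]>17)&(K[:,2]<27);print(n,nm,i.sum(),np.percentile(K[i,0],[2,50,98]) if i.any() else "","z",np.median(K[i,2]))
        j=(K[:,0]>-70)&(K[:,0]<-45)&(K[:,2]>17)&(K[:,2]<27);print("  spring y ends",np.percentile(K[j,1],[.5,99.5]))
if __name__=="__main__": panelfit(*avgstate())
E
python3 avg.py
```

```text
std mm [0.3968 0.1742 0.5609] corner [-3.4945 -0.5218 26.7086] origin [ 0.8363 -0.5291 29.2074] tilt 29.98 yaw 5.50 F clamp [-0.0456 -0.2753 -0.7018] M [-0.0085  0.3021  0.0002] w 9.316781074563862 t 4.9833
top face 311 dx 2.03 yaw 0.24 lean 0.10 y [-55.0431  52.3827] top z [98.7042 99.2333]
top spring 132 [-61.2983 -54.9414 -47.0801] z 23.130153396938844
top fence 13 [-2.813   8.0148 15.2534] z 23.17288068450717
  spring y ends [-65.2064  60.3632]
side back 206 dx -0.96 yaw -0.04 lean 0.20 y [-57.5583  21.1045] top z [ 96.7462 101.951 ]
side spring 298 [-63.2008 -58.1037 -50.0595] z 20.228143557336683
side fence 13 [-2.576   2.4129 12.0627] z 20.581258347108083
  spring y ends [-68.5032  60.3024]
```

Call:
{"method": "play_rows", "body": {"moves": [[[0, 0, 0, 0, -0.02, 0.023, 0], [0, 0, 0, 0, -0.018, 0.023, 0], [0, 0, 0, 0, 0, 0, 0], [0, 0, 0, 0, 0, 0, 0]]]}}

```text
time: 5.32
tool_pos: [0.5439, -0.1744, 0.063]
tcp_rot: [1.841, 2.027, 0.544]
wrist_force: [-8.7, -0.9, 13.6]
width: 0.107
grip_force: 55.8
```

```bash
python3 avg.py
```

```text
std mm [0.0085 0.015  0.0159] corner [-4.3066 -0.8208 21.3774] origin [ 0.022  -0.8295 23.8799] tilt 30.03 yaw 5.48 F clamp [-8.8172  1.5622 13.8449] M [0.394  0.4178 0.2209] w 9.236397494226289 t 5.8167
top face 303 dx 1.87 yaw 0.24 lean 0.08 y [-55.2874  51.9769] top z [ 98.8586 100.2735]
top spring 130 [-61.2086 -54.9427 -47.0635] z 23.297739076302374
top fence 14 [-2.8976  7.3161 15.2346] z 23.578577999415955
  spring y ends [-66.7562  60.2805]
side back 195 dx -1.14 yaw 0.02 lean 0.19 y [-57.2511  -2.7448] top z [96.6835 97.1503]
side spring 300 [-63.2198 -58.1759 -50.1662] z 20.225446858947357
side fence 20 [-5.9323  1.0697 11.5254] z 20.99635712746567
  spring y ends [-68.8995  60.3447]
```

The force of (-8.8, +13.8) N is normal to the panel's tilted underside, so the underside is resting on the fence rim with the corner already in the gap. I ease it up a little and move towards the jaw.

Call:
{"method": "play_rows", "body": {"moves": [[[0, 0, 0, 0, 0.003, -0.004, 0], [0, 0, 0, 0, -0.011, -0.007, 0], [0, 0, 0, 0, -0.011, -0.006, 0], [0, 0, 0, 0, 0, 0, 0]]]}}

```text
time: 6.15
tool_pos: [0.5414, -0.1747, 0.0626]
tcp_rot: [1.842, 2.026, 0.543]
wrist_force: [3.3, 0.5, 2.1]
width: 0.112
grip_force: 53.5
```

```bash
cat > f.py <<'E'
from plan import *
from workcell import vision
A=[]
for k in range(3):
    vision.read_camera("top");A.append(bot.read_state())
f=frame(5.6,0).T@np.mean([s["wrist_force"] for s in A],0);R=Ro.from_rotvec([s["tcp_rot"] for s in A]).mean().as_matrix()
p=np.mean([s["tool_pos"] for s in A],0)+.046*R[:,2]-.005*R[:,1];m=np.mean([s["torque"] for s in A],0)
print("corner",frame(5.6,0).T@(p-CO)*1000,"tilt",np.degrees(np.arcsin(R[2,1])),"yaw",np.degrees(np.arctan2(R[1,1],R[0,1])),"roll",np.degrees(np.arcsin(R[2,0])),"F",f,"M",frame(5.6,0).T@m,"t",A[-1]["time"])
E
python3 f.py
```

```text
corner [-6.8168 -0.8378 20.9565] tilt 29.984753820521934 yaw 5.461558578164251 roll 0.00788935116065575 F [2.6185 0.6319 2.9082] M [-0.0435 -0.5106  0.1207] t 6.3
```

The jaw reaction is +2.6 N, so the corner is on the jaw's inner face and pushing it. I continue back until the far bottom corner clears the fence, then go down while straightening.

```bash
python3 -c "
from plan import *
a=rows(*corner(-11,20.5,30,-.5),0,vmax=.002)
b=rows(*corner(-11,15,27,-.5),0,*a,vmax=.003,wmax=1.5)
"
```

```text
n 3 dist 0.0042632324932114175 ang 0.07187092656460324 q [-0.5388  0.0265  2.326   0.7296  0.4605 -1.2427] F [2.1707 0.3842 3.2591] t 6.3
[[-0.0, -0.0, 0.001, 0.001, -0.013, -0.006, 0.0],
[-0.0, -0.001, 0.0, 0.002, -0.013, -0.005, 0.0],
[-0.001, -0.0, 0.001, 0.001, -0.013, -0.006, 0.0]]
n 2 dist 0.005099843580912207 ang 2.999999999999995 q [-0.5388  0.0265  2.326   0.7296  0.4605 -1.2427] F [2.1707 0.3842 3.2591] t 6.3
[[0.052, -0.0, 0.0, 0.0, -0.002, 0.025, 0.0],
[0.053, 0.0, 0.0, 0.0, -0.001, 0.026, 0.0]]
```

Call:
{"method": "play_rows", "body": {"moves": [[[0, 0, 0, 0, -0.013, -0.006, 0], [0, 0, 0, 0.001, -0.013, -0.006, 0], [0, 0, 0, 0.001, -0.013, -0.006, 0], [0, 0, 0, 0, 0, 0, 0], [0, 0, 0, 0, 0, 0, 0]]]}}

```text
time: 6.72
tool_pos: [0.5368, -0.175, 0.0621]
tcp_rot: [1.842, 2.027, 0.542]
wrist_force: [2.7, -0.1, 5.3]
width: 0.109
grip_force: 53.7
```

```bash
python3 f.py; python3 look.py c3
```

```text
corner [-11.4491  -0.6374  20.3968] tilt 29.959997176459275 yaw 5.459424901765481 roll 0.0038773482227201063 F [ 3.4023 -0.8231  4.2096] M [-0.3135 -0.8307 -0.0243] t 6.8667
origin in clamp mm [-7.1638 -0.6044 22.8136] tilt 29.952295938631796 yaw 5.4583409924500526 grip 9.510294052833608 53.630767464637756 F [ 3.6527 -0.9625  4.2647] t 6.8667
```

View pics/c3.png

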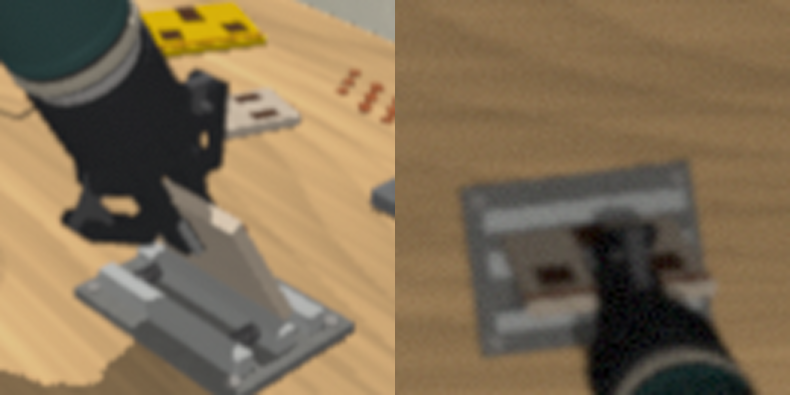

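```bash
cat > jaw.py <<'E'
from plan import *
from h import *
from workcell import vision
def prof(c):
    hsv=cv2.cvtColor(c["image"],cv2.COLOR_RGB2GRAY)
    xs=np.arange(-50,20,.5);out=0
    for y in np.arange(57,63,1.):
        W=np.array([CO+frame(5.6,0)@np.array([x+1.6,y-2.4,22])/1e3 for x in xs]);uv=np.float32(proj(c,W))
        out=out+cv2.remap(hsv.astype(np.float32),uv[None,:,0],uv[None,:,1],cv2.INTER_LINEAR)[0]
    return xs,out/6
def jaw():
    c=vision.read_camera("top");r=[]
    for d in(pickle.load(open("top.pkl","rb")),c):
        xs,g=prof(d);i=(xs>-40)&(xs<-4);b=cv2.GaussianBlur(g[:,None],(0,0),2)[:,0] if 0 else g
        gd=np.gradient(b);j=np.where((xs>-45)&(xs<-15))[0];r.append(xs[j[np.argmax(gd[j])]]);print(np.round(b[::4]).astype(int))
    print("jaw rear edge, rest/now",r,"travel",r[0]-r[1])
if __name__=="__main__": jaw()
E
python3 jaw.py
```

```text
[ 87  77  74  76  75  75  75  75  75  76  76  75  77  85  98 110 117 118
 117 115 111 103  92  82  84  95 106 114 117 116 114 106  96  87  83]
[ 94  83  80  81  79  80  81  82  83  85  95 107 117 123 125 124 121 118
 111  96  87  81  79  81  87 100 113 123 126 125 122 116 104  94  89]
jaw rear edge, rest/now [np.float64(-22.0), np.float64(-29.5)] travel 7.5
```

The jaw is back about 6 mm, as expected, so the corner is in front of it and not on top. Going down and straightening.

```bash
python3 -c "
from plan import *
a=rows(*corner(-11.3,15,26,-.7),0,vmax=.003,wmax=2)
b=rows(*corner(-11,10.5,17,-.7),0,*a,vmax=.003,wmax=3)
"
```

```text
n 2 dist 0.005152633088426631 ang 3.9340919912738865 q [-0.5449  0.0201  2.3342  0.7327  0.4625 -1.2511] F [ 3.1416 -0.4917  4.4494] t 7.0167
[[0.069, -0.001, 0.001, -0.001, 0.005, 0.025, 0.0],
[0.068, -0.001, 0.001, -0.001, 0.005, 0.026, 0.0]]
n 3 dist 0.007747330850885927 ang 9.0 q [-0.5449  0.0201  2.3342  0.7327  0.4625 -1.2511] F [ 3.1416 -0.4917  4.4494] t 7.0167
[[0.105, 0.0, 0.0, 0.0, 0.018, 0.018, 0.0],
[0.104, 0.0, 0.0, 0.0, 0.019, 0.018, 0.0],
[0.105, 0.0, 0.0, 0.0, 0.02, 0.016, 0.0]]
```

Call:
{"method": "play_rows", "body": {"moves": [[[0.035, 0, 0, 0, 0.002, 0.012, 0], [0.035, 0, 0, 0, 0.002, 0.013, 0], [0.034, 0, 0, 0, 0.003, 0.013, 0], [0.034, 0, 0, 0, 0.003, 0.013, 0], [0, 0, 0, 0, 0, 0, 0]]]}}

```text
time: 7.43
tool_pos: [0.5399, -0.1738, 0.0574]
tcp_rot: [1.882, 2.073, 0.478]
wrist_force: [3.8, -0.1, 4.2]
width: 0.107
grip_force: 53.6
```

```bash
python3 f.py
```

```text
corner [-11.4992   0.1883  14.4733] tilt 25.958311323269264 yaw 5.4886065740836365 roll 0.06197349898210309 F [ 3.881  -0.1736  4.415 ] M [-0.1341 -0.8108  0.0623] t 7.5833
```

Call:
{"method": "play_rows", "body": {"moves": [[[0.075, 0, 0, 0, 0.012, 0.011, 0], [0.078, 0, 0, 0, 0.013, 0.012, 0], [0.078, 0, 0, 0, 0.014, 0.011, 0], [0.078, 0, 0, 0, 0.015, 0.01, 0], [0, 0, 0, 0, 0, 0, 0]]]}}

```text
time: 8.0
tool_pos: [0.5471, -0.1733, 0.0556]
tcp_rot: [1.966, 2.165, 0.325]
wrist_force: [2.9, -0.2, 3.2]
width: 0.107
grip_force: 53.4
```

```bash
python3 f.py;python3 -c "
from plan import *
a=rows(*corner(-10.5,9.2,6,0),0,vmax=.003,wmax=3)
b=rows(*corner(-10.2,8.8,0,0),0,*a,vmax=.003,wmax=3)
"
```

```text
corner [-11.6862   0.1278  10.4474] tilt 17.115156327558314 yaw 5.511707348047859 roll 0.05588974555746653 F [ 3.5266 -0.9273  2.5276] M [-0.184  -0.7366  0.0767] t 8.15
n 4 dist 0.010496641134853617 ang 11.11281920073407 q [-0.4437  0.1065  2.1822  0.268   0.6122 -0.7407] F [ 3.6694 -0.3355  2.9941] t 8.15
[[0.097, -0.001, 0.001, -0.0, 0.025, 0.008, 0.0],
[0.097, -0.001, 0.0, -0.0, 0.025, 0.008, 0.0],
[0.097, -0.0, 0.001, -0.001, 0.026, 0.006, 0.0],
[0.097, -0.001, 0.001, 0.0, 0.025, 0.004, 0.0]]
n 3 dist 0.005179301531547536 ang 6.000000000000002 q [-0.4437  0.1065  2.1822  0.268   0.6122 -0.7407] F [ 3.6694 -0.3355  2.9941] t 8.15
[[0.07, -0.0, 0.0, 0.0, 0.017, 0.004, 0.0],
[0.07, -0.0, 0.0, 0.0, 0.017, 0.003, 0.0],
[0.069, 0.0, 0.0, 0.0, 0.017, 0.003, 0.0]]
```

Call:
{"method": "play_rows", "body": {"moves": [[[0.097, 0, 0, 0, 0.025, 0.008, 0], [0.097, 0, 0, 0, 0.025, 0.008, 0], [0.097, 0, 0, 0, 0.026, 0.006, 0], [0.097, 0, 0, 0, 0.025, 0.004, 0], [0, 0, 0, 0, 0, 0, 0]]]}}

```text
time: 8.57
tool_pos: [0.5571, -0.1724, 0.0555]
tcp_rot: [2.064, 2.274, 0.118]
wrist_force: [0.0, -0.4, 11.0]
width: 0.109
grip_force: 55.4
```

```bash
python3 f.py;python3 -c "
from plan import *
b=rows(*corner(-10.2,8.8,0,0),0,vmax=.003,wmax=3)
"
```

```text
corner [-10.0319  -0.0149   9.9643] tilt 6.033204262887691 yaw 5.5205476064490115 roll 0.06921454754323325 F [3.5614 0.5107 7.1034] M [ 0.0629 -0.6178  0.1636] t 8.7167
n 3 dist 0.004983839929704505 ang 6.076689045916534 q [-0.3723  0.2065  2.0319  0.0675  0.8102 -0.5126] F [3.9694 0.961  5.698 ] t 8.7167
[[0.071, -0.001, 0.001, 0.0, 0.015, 0.006, 0.0],
[0.07, -0.001, 0.001, 0.001, 0.016, 0.006, 0.0],
[0.071, -0.001, 0.001, -0.0, 0.016, 0.006, 0.0]]
```

Call:
{"method": "play_rows", "body": {"moves": [[[0.053, 0, 0, 0, 0.012, 0.002, 0], [0.053, 0, 0, 0, 0.012, 0.002, 0], [0.053, 0, 0, 0, 0.012, 0.001, 0], [0.053, 0, 0, 0, 0.011, 0.001, 0], [0, 0, 0, 0, 0, 0, 0]]]}}

```text
time: 9.13
tool_pos: [0.5617, -0.172, 0.0554]
tcp_rot: [-2.111, -2.325, -0.0]
wrist_force: [2.1, 1.5, 10.7]
width: 0.109
grip_force: 54.8
```

```bash
python3 f.py; python3 jaw.py | tail -1; python3 look.py c4
```

```text
corner [-10.0731  -0.0199  10.0873] tilt 0.018394559268394617 yaw 5.513214895591243 roll 0.0776595659604897 F [3.3895 0.2888 7.5235] M [ 0.1149 -0.7395  0.196 ] t 9.2833
jaw rear edge, rest/now [np.float64(-22.0), np.float64(-25.5)] travel 3.5
origin in clamp mm [-5.0844 -0.0461 10.0925] tilt 0.0550457405406541 yaw 5.496981991734408 grip 8.75871804704629 54.232651591300964 F [3.3319 0.3512 6.7688] t 9.3333
```

View pics/c4.png

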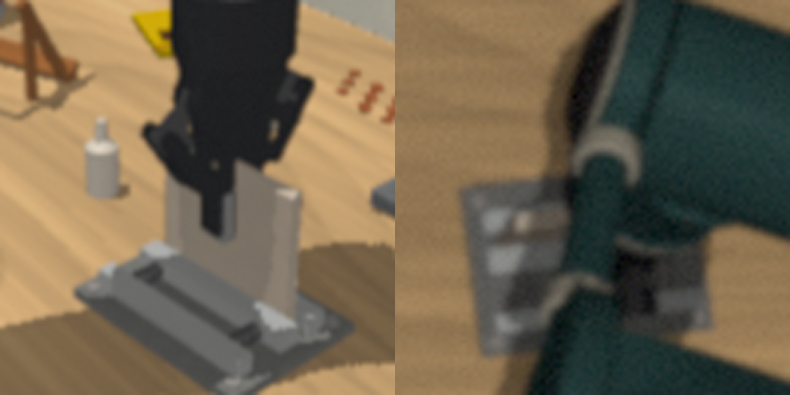

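The panel stands upright in the gap and the jaw travel reads about 3.5 mm. I feel for the floor with a small downward step.

Call:
{"method": "play_rows", "body": {"moves": [[[0, 0, 0, 0, 0, 0.004, 0], [0, 0, 0, 0, 0, 0.004, 0], [0, 0, 0, 0, 0, 0, 0]]]}}

```text
time: 9.68
tool_pos: [0.5616, -0.172, 0.0554]
tcp_rot: [-2.112, -2.325, -0.003]
wrist_force: [3.3, 2.2, 10.7]
width: 0.112
grip_force: 55.0
```

```bash
python3 f.py; python3 avg.py
```

```text
corner [-10.0437  -0.0298  10.0581] tilt 0.06819642802259501 yaw 5.491157338491634 roll 0.07532379801669074 F [ 2.4383  1.1827 10.4833] M [ 0.2665 -0.5015  0.2117] t 9.8333
std mm [0.0143 0.0126 0.0153] corner [-10.0429  -0.0286  10.0527] origin [-5.0429 -0.0381 10.0588] tilt 0.07 yaw 5.49 F clamp [ 2.9236  1.5983 10.4961] M [ 0.2544 -0.54    0.2124] w 9.007744005233146 t 10.3333
top spring 106 [-60.9944 -54.6679 -46.8464] z 23.120179095541033
top fence 6 [ 2.8398  9.2865 15.1234] z 23.83610867171248
  spring y ends [-67.1762  60.3683]
side back 640 dx 0.35 yaw 0.15 lean -0.02 y [-57.1257  50.1768] top z [96.2746 97.0683]
side spring 301 [-63.109  -58.0728 -48.0704] z 20.179374907830944
side fence 14 [-5.582   0.8563 11.9253] z 20.378432333364458
  spring y ends [-68.6068  60.6551]
```

A 0.8 mm command gave no motion, only 3 N more force, and the panel's top edge is about 108.9 mm up after removing the side camera's bias. So the foot is on the floor. I relax the press, open, and look before retreating.

Call:
{"method": "play_rows", "body": {"moves": [[[0, 0, 0, 0, 0, -0.008, 0], [0, 0, 0, 0, 0, 0, 14], [0, 0, 0, 0, 0, 0, 20], [0, 0, 0, 0, 0, 0, 35], [0, 0, 0, 0, 0, 0, 35]]], "newtons": 20}}

```text
time: 10.75
tool_pos: [0.5593, -0.1716, 0.0534]
tcp_rot: [-2.109, -2.321, 0.003]
wrist_force: [0.6, 0.0, 0.2]
width: 0.41
grip_force: 0.0
```

Call:
{"method": "play_rows", "body": {"moves": [[[0, 0, 0, 0, 0, -0.1, 35], [0, 0, 0, 0, 0, -0.2, 35], [0, 0, 0, 0, 0, -0.3, 35], [0, 0, 0, 0, 0, -0.4, 35], [0, 0, 0, 0, 0, -0.4, 35]]]}}

```text
time: 11.17
tool_pos: [0.5602, -0.1717, 0.1955]
tcp_rot: [-2.109, -2.322, 0.003]
wrist_force: [0.8, -0.0, 0.5]
width: 0.411
grip_force: 0.0
```

Call:
{"method": "play_rows", "body": {"moves": [[[0, 0, 0, 0.2, -0.35, 0, 35], [0, 0, 0, 0.2, -0.35, 0, 35], [0, 0, 0, 0.2, -0.35, 0, 35], [0, 0, 0, 0.2, -0.35, 0, 35], [0, 0, 0, 0, 0, 0, 35]]]}}

```text
time: 11.58
tool_pos: [0.4064, -0.1026, 0.193]
tcp_rot: [-2.105, -2.319, 0.006]
wrist_force: [-0.2, 0.8, -1.1]
width: 0.408
grip_force: 0.0
```

```bash
python3 look.py c5; python3 jaw.py | tail -1
python3 - <<'E'
from plan import *
from h import *
Cf=frame(5.6,0)
for n in("top","side"):
    c=pickle.load(open(n+"2.pkl","rb"));u0=proj(c,(CO+[0,0,.06])[None])[0]
    v,u=np.mgrid[int(u0[1])-60:int(u0[1])+60,int(u0[0])-60:int(u0[0])+60];L=(bydepth(c,np.c_[u.ravel(),v.ravel()])-CO)@Cf*1000
    q=L[(L[:,2]>30)&(L[:,2]<115)&(abs(L[:,0]+5)<15)&(abs(L[:,1])<75)]
    print(n,len(q),"x",np.percentile(q[:,0],[2,50,98]),"y",np.percentile(q[:,1],[1,99]),"z",np.percentile(q[:,2],[95,99]),"x slope z deg",np.degrees(np.polyfit(q[:,2],q[:,0],1)[0]),"yaw",-np.degrees(np.polyfit(q[:,1],q[:,0],1)[0]))
print(bot.read_state()["wrist_force"])
E
```

```text
origin in clamp mm [-153.2906   84.3218  147.69  ] tilt -0.5265805588198068 yaw 5.532786886151626 grip 34.87797120165247 0.0 F [-0.1978  0.8396 -1.1189] t 11.5833
jaw rear edge, rest/now [np.float64(-22.0), np.float64(-25.5)] travel 3.5
top 365 x [-8.3988 -6.3907  1.7859] y [-54.7162  52.5236] z [111.6708 112.4844] x slope z deg 4.164708849360357 yaw 0.04458114661408995
side 1628 x [-11.1713  -9.4351  -1.0594] y [-57.9751  50.5626] z [106.2209 106.9297] x slope z deg 1.3730805466622218 yaw 0.8278063384316279
[ 0.1033 -0.3026  0.4981]
```

View pics/c5.png

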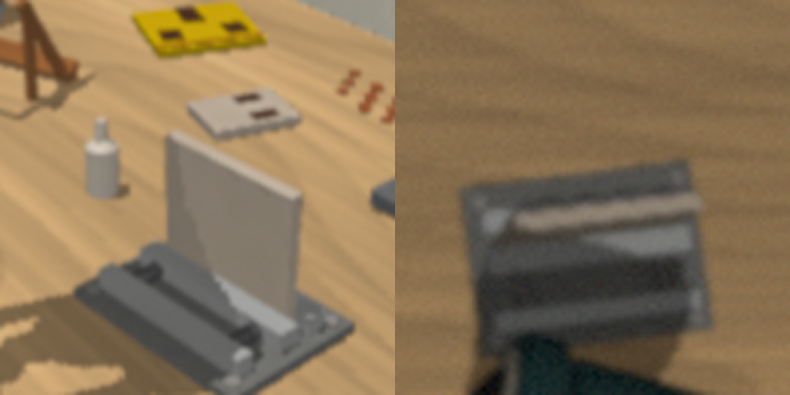

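The panel stands upright against the fence, with its top edge in side crop from (170,135) to (300,195). It is centred in y, the jaw is at 3.5 mm, and the arm is clear. One lean check on the back face, then I hand in.

Run:
```python
from plan import *
from h import *
c=pickle.load(open("side2.pkl","rb"));u0=proj(c,(CO+[0,0,.06])[None])[0]
v,u=np.mgrid[int(u0[1])-60:int(u0[1])+60,int(u0[0])-60:int(u0[0])+60];L=(bydepth(c,np.c_[u.ravel(),v.ravel()])-CO)@frame(5.6,0)*1000
q=L[(L[:,2]>30)&(L[:,2]<100)&(abs(L[:,0]+9.5)<3)&(abs(L[:,1])<50)]
f=np.linalg.lstsq(np.c_[np.ones(len(q)),q[:,1:]],q[:,0],rcond=None)[0];l,y=np.degrees(f[2]),np.degrees(f[1]);print(len(q),"lean",l,"yaw",y)
if abs(l)<1.5 and abs(y)<1.5: print(bot.finish_job())
```

```text
1134 lean -0.0418604463263157 yaw -0.09966387307814809
the job is handed in; nothing more can be done
None
```

The house front stands upright in the spring clamp with its foot on the floor, centred along the bars and leaning under 0.1°. The jaw is about 3.5 mm back, the arm is clear, nothing else was touched, and I handed the job in after about 12 s of robot time.

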